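# Plug the safety relay, then draw the sagging bolt and hold the guard gate ajar

## Robot

A 6-joint arm with a two-finger parallel gripper is mounted at the origin on the work surface. World frame = base frame: x ahead of the robot, y to its left, z up, the work surface at z = 0. Lengths are in m, angles in rad, forces in N, time in s.
With the tool pointing down it reaches from about 0.35 to 0.975 m from the base axis. Payload 4.9 kg.
Tool frame: the origin (TCP) lies at the very end of the fingers, on their centre line; the grasp point (between the pads) lies 19 mm behind it (ctrl.pinch_z is the distance from the TCP to the grasp point, in m); z points along the fingers, y is the direction in which the jaws open and shut (so a half turn about z gives the same grasp; the last joint's range is limited). The gripper opens to 85 mm and grips with 20 to 120 N. Pads are 22 mm wide; open, the fingers measure 114 mm over their backs; the gripper's body (76 mm by 85 mm) begins 54 mm behind the grasp point. The pads swing forward as they close: fully open they stand 13 mm farther back than shut.
Start: joints at [-1.418, 0.053, 1.613, -0, 1.476, -0.119], TCP at [0.168, -0.602, 0.231] pointing down, gripper open.
Joint ranges: [-3.01, 3.01], [-1.01, 2.22], [0.06, 2.58], [-1.02, 4.17], [0.09, 2.62], [-3.14, 3.14]. Speed limits (rad/s): [2.57, 2.57, 3.14, 3.14, 3.14, 3.14].

## Interface

Orientations are given as a rotation vector (axis times angle).
In Python, from station import ctrl gives the robot as it stands.
- The arm moves only by the tool carry_out, never from a script. Its argument "series" is a list of rows, each a list of 7 numbers: the shift along the world's x, y, z each as a share of 0.025 m, from -1 to 1, then the turn, a rotation vector about the world's x, y, z each as a share of 0.1 rad, from -1 to 1, then the opening, from 0 (shut) to 1 (fully open). A call has 1 to 12 rows; each row shifts and turns the commanded pose from where the row before left it; what a row does not reach is not made up. A row lasts 1/10 s, in which the tool goes at most 50 mm and 8.59 degrees, less where a joint would pass 70% of its speed; a pose out of reach is approached as far as the arm can. A call with a number of a shift or a turn outside -1 to 1 is refused whole. A call with a gripper value outside its range is refused whole. The fingers move at their own pace and stop on an object; "grip_force" is the grip in N (left out, the last holds). Time passes only in rows, so rows that do not move let the fingers close. It gives the time, the measured TCP pose, the force and the opening at its end, in the units of the state.
- ctrl.get_obs(): the state, without advancing time (a new reading comes with each control period).
- ctrl.get_image(name): name is "side" or "top" or "wrist"; returns a dict with "frame" (400x640x3 uint8, blue, green, red), "fx", "fy", "cx", "cy" (pixels), "R" (3x3) and "t" (3): a world point X has camera coordinates R X + t; the wrist camera has in their place "hand_eye" (4x4, takes a point from camera to tool coordinates, whose origin is the TCP and whose axes are the flange's). Camera axes: x right, y down, z forward; pixel columns grow to the right and rows downward; lengths in m; the calibration is good to about 2 mm. A picture is of the moment at which its call begins: read the wrist's pose just before it. There is no depth.
- ctrl.finish_job(): hands the job in, once; it reports no verdict.
Trained networks look in a picture, given as the dict that the camera call returned (one of the last four; its "shot" number tells which), for a name from the list of things; names that differ only in an ending like _2 or _b are one class to them, and where a whole thing is asked for, a point or a joint stands for the part that bears it (a point fixed in the world has none). Each returns a list of dicts, best first, with "p" (0 to 1); they miss things now and then, are a little off and sometimes report something else, mostly with a low value. They report only what shows in the picture. A call takes as long as a camera call. They do not tell look-alikes from the thing itself.
- ctrl.trace(picture, name): "mask" (400x640 bool, what is visible of it) and "rect" ([left, top, width, height] as shares, 0 to 1, of the picture: columns of its width, rows of its height, round what is visible of it).
- ctrl.mark_of(picture, name): "position" ([column, row] as shares, 0 to 1, of the picture: columns of its width, rows of its height: a listed point, or the origin of a listed thing).
The state is a dict: "t": time; "q": joint angles; "dq": joint speeds; "effort": joint torques, N m; "tool_pos": TCP position; "tool_rot": TCP orientation; "contact_force": force on the tool from outside, world axes, zero at the start; "wrist_torque": the same for the moment, N m; "opening": finger opening in m.
Only numpy, scipy, OpenCV 4.12 (cv2) and the standard library are available. Lean on these libraries where they do the work, as an engineer would, in place of code of your own. Each camera call takes 0.05 s, during which the arm holds its last target.

## Task

Make the pressure-test guard safe and hold it open: first stand the blue safety relay black foot down and fully home in the pocket of the grey interlock box and swing the box's locking lever fully shut over it. Then draw the bolt on top of the red gate fully back: it sags behind the bent-up lip of its keeper, so lift it by its knob over the lip while pulling, without wrenching it against the keeper, and pull the gate about 20 degrees open towards the robot against its closing spring. Finish while still holding the gate (or its bolt) still at that opening, and leave the valve, the tin and the screwdriver alone.

Things in the scene. Friction and masses are not known exactly. Their poses are not given: they have to be found in the camera images.
- relay: blue relay, a block 34 (its x) x 24 (its y) x 46 mm tall with a black foot band, about 60 g, standing on the table; origin at the centre of its underside, z up. Pick it across the 24 mm sides.
- pocket (a point): centre of the floor of the relay pocket in the top of the fixed grey interlock box (115 x 80 x 50 mm tall). The pocket is 39 (x) x 29 (y) mm, 18 mm deep, mouth 50 mm above the table; axes as the box's: x runs from the pocket to the lever's pivot, z up. The relay goes in with its x along the pocket's x, either way round; seated, its top is 78 mm above the table.
- lever (a joint): angle of the steel locking lever on the interlock box, rad: 0 = shut (arm over the relay, pointing to the pocket's -x), grows as it swings open towards the pocket's +y, to 2.0; starts between 1.3 and 1.9; light friction (about 1 N at the peg), stays where left. The arm is 80 to 87 mm above the table, 2.5 mm above a seated relay.
- lever_peg (a point): grip point on the red upright peg at the lever's end (12 mm diameter, from 87 to 122 mm above the table); this point is 106 mm above the table and 50 mm from the pivot
- lever_hinge (a point): the lever's vertical pivot axis at the height of lever_peg, 55 mm from the pocket's centre along the pocket's +x
- bolt_knob (a point): grip point on the bolt's upright black stem (14 mm diameter, clear from 21 to 70 mm above the gate's top rail, yellow head 20 mm wide above); 188 mm above the table when sagging. Two staples 50 mm either side stand 40 mm above the rail, whose top is 130 mm above the table. Axes turn with the gate: y is the way the bolt is drawn (to the hinge), x points from the gate away from the robot.
- bolt: the bolt on the gate's top rail: a steel rod of 10 mm diameter along its y, with a lug under its tip that hangs behind the keeper's lip, and the upright knob; origin on the gate's top rail below the knob; axes as bolt_knob; about 0.25 kg with all
- bolt_slide (a joint): how far the bolt is drawn back, m: 0 = home in the keeper, 0.05 = fully back. Unlifted it catches on the lip after about 4 mm; the lug has passed the lip at 0.022 and the tip has left the keeper at 0.027. Friction about 1 N.
- bolt_lift (a joint): how far the bolt is lifted in its loose staples, m: 0 = sagging, 0.014 = the top stop. The lug passes over the lip when lifted by more than 0.007. Only its weight (about 2.5 N) holds it down.
- keeper: the bent brass and steel keeper on the green latch post: two cheeks 18 mm apart and, on the gate's side, a steel lip turned up 9 mm; while the bolt is in it the gate cannot open. Origin at the centre of its underside, on top of the post; axes as the guard's
- gate: the red gate leaf, 275 mm wide, 130 mm high, in a green pen; origin at the foot of its hinge axis, leaf along its -y
- gate_swing (a joint): gate angle, rad: 0 = shut, grows as it opens towards the robot (the knob's -x side), to 1.1; a spring closes it with about 0.3 to 0.4 N m, so it falls shut if let go
- gate_hinge (a point): on the gate's vertical hinge axis, at the top rail; the knob is 195 mm from it with the bolt home and 145 mm with the bolt fully back
- valve: bystander: small brass valve, 32 mm diameter, 48 mm tall, side outlet along its x; origin under its centre
- tin: bystander: small tin with a red band, 40 mm diameter, 42 mm tall; origin under its centre
- screwdriver: bystander: screwdriver 150 mm long lying beyond the interlock box; origin under it, along its x
There are look-alikes about, which are no part of the job. There is more than one size of the relay; the one meant has the size given above. What is shaped like the part that bears pocket but turquoise is not meant.

How it is judged:
On the way, in this order (a step that is already met when the one before it is completed fails the run):
1. the relay stands fully home in the pocket (horizontal distance between relay and pocket below 0.005 m and z of relay in the frame of pocket below 0.004 m and angle between relay's own z axis and vertical below 0.1 rad), for 0.2 s.
2. the locking lever is shut over the seated relay (all of step 1 and value of joint lever below 0.15 rad), for 0.2 s.
3. the bolt is drawn out of the keeper (value of joint bolt_slide above 0.033 m), for 0.1 s.
At the end, for the whole second after the job is handed in: Relay home (5 mm sideways, 4 mm in height, 0.1 rad upright), lever within 0.15 rad of shut, bolt back over 25 mm (33 mm on the way), gate still at 0.21 to 0.5 rad (12 to 29 degrees), fingers pressing gate or bolt with over 0.5 N, no bystander propping the gate (all of step 2 and value of joint bolt_slide above 0.025 m and value of joint gate_swing between 0.21 and 0.5 rad and velocity of joint gate_swing between -0.08 and 0.08 rad/s and contact force between the fingers and gate above 0.5 N and contact force between gate and valve below 0.2 N and contact force between gate and tin below 0.2 N and contact force between gate and screwdriver below 0.2 N); the arm keeps its last pose, push and grip.
It fails at once if the bolt is wrenched against the keeper with more than 40 N (contact force between bolt and keeper above 40 N).
It fails at once if a bystander is moved more than 30 mm (distance of any of valve, tin, screwdriver from where it was at the start of the episode above 0.03 m).
It also fails if it takes over 67 s, if anything falls off the work surface, if the arm or the gripper's body presses on something with over 40 N, if the wrist force passes 120 N, or if a joint passes its speed limit or range.

## Working session

There is one attempt and no reset: what is moved stays moved. The work goes in short steps, Python scripts to look and compute and a tool call to move; the robot and the scene stay as the last step left them, time stands still between calls to the robot, and variables do not carry over. Pictures are saved under pics/ and viewed, and the job is handed in when it is done.

Besides the shell and the picture viewer there is one more tool, called as name(argument=value, ...), one argument or row to a line, values as JSON. carry_out: Moves the arm, as the interface text tells. Shift numbers are shares of 0.025 m and turn numbers shares of 0.1 rad, none past 1 either way. Its arguments: {"type":"object","properties":{"series":{"type":"array"},"grip_force":{"type":"number"}},"required":["series"]}

```bash
mkdir -p pics; ls
cat > h.py <<'E'
import numpy as np, cv2
from station import ctrl
from scipy.spatial.transform import Rotation as Rn
def ray(im,u,v):
    K=np.array([[im['fx'],0,im['cx']],[0,im['fy'],im['cy']],[0,0,1]])
    d=np.linalg.solve(K,[u,v,1.])
    if 'R' in im and im.get('R') is not None:
        R=np.array(im['R']);t=np.array(im['t']); return -R.T@t, R.T@d
    H=im['hand_eye']; o=im['obs']; Rt=Rn.from_rotvec(o['tool_rot']).as_matrix()
    return Rt@H[:3,3]+o['tool_pos'], Rt@H[:3,:3]@d
def at_z(im,u,v,z):
    c,d=ray(im,u,v); return c+d*(z-c[2])/d[2]
def shot(n):
    o=ctrl.get_obs(); im=ctrl.get_image(n)
    if n=='wrist':
        im['obs']={k:np.array(o[k]) for k in('tool_pos','tool_rot')}; im['hand_eye']=np.array(im['hand_eye'])
    return im
def tri(a,b):
    (c1,d1),(c2,d2)=a,b
    A=[];B=[]
    M=np.zeros((3,3));r=np.zeros(3)
    for c,d in(a,b):
        d=d/np.linalg.norm(d);P=np.eye(3)-np.outer(d,d);M+=P;r+=P@c
    return np.linalg.solve(M,r)
def marks(im,n):
    return [(round(m['p'],2),m['position'][0]*640,m['position'][1]*400) for m in ctrl.mark_of(im,n)]
E
python3 - <<'E'
from h import *
np.set_printoptions(precision=4,suppress=True)
o=ctrl.get_obs();print({k:np.round(v,3) for k,v in o.items()}, ctrl.pinch_z)
for n in('side','top','wrist'):
    im=shot(n);cv2.imwrite(f'pics/{n}0.png',im['frame'])
    print(n,{k:im[k] for k in im if k not in('frame',)})
    for k in ['relay','pocket','lever_peg','lever_hinge','bolt_knob','bolt','keeper','gate','gate_hinge','valve','tin','screwdriver']:
        print(k,[(p,round(u),round(v)) for p,u,v in marks(im,k)])
E
```

```text
pics
{'t': np.float64(0.0), 'q': array([-1.418,  0.053,  1.614,  0.   ,  1.476, -0.119]), 'dq': array([ 0.001,  0.001, -0.001,  0.   , -0.001, -0.001]), 'effort': array([  0.001, -39.368, -37.017,  -0.   ,   0.007,   0.   ]), 'tool_pos': array([ 0.168, -0.601,  0.23 ]), 'tool_rot': array([-3.111, -0.425,  0.   ]), 'contact_force': array([-0.166, -0.265,  0.824]), 'wrist_torque': array([-0.062,  0.036, -0.012]), 'opening': np.float64(0.085)} 0.0187
side {'fx': 478.90934689529234, 'fy': 478.90934689529234, 'cx': 320.6719363340351, 'cy': 198.98779954699765, 'R': array([[ 0.9717, -0.2363, -0.0065],
       [-0.1476, -0.5851, -0.7974],
       [ 0.1846,  0.7758, -0.6034]]), 't': array([-0.5539,  0.2118,  1.005 ]), 'shot': 1}
relay [(0.8, 262, 245), (0.53, 237, 258)]
pocket [(0.97, 230, 174)]
lever_peg [(0.63, 297, 155), (0.42, 223, 148)]
lever_hinge [(0.65, 243, 147), (0.53, 301, 162)]
bolt_knob [(0.74, 371, 241), (0.67, 261, 244)]
bolt [(0.67, 390, 315), (0.6, 372, 266)]
keeper [(0.89, 389, 315)]
gate [(0.78, 345, 247), (0.33, 390, 315), (0.16, 366, 182)]
gate_hinge [(0.77, 345, 206)]
valv
[... 728 characters left out ...]
]
gate [(0.95, 328, 176)]
gate_hinge [(0.88, 329, 166)]
valve [(0.51, 395, 245)]
tin [(0.68, 340, 256)]
screwdriver [(0.76, 244, 136), (0.45, 209, 198)]
wrist {'fx': 324.8149270544361, 'fy': 324.8149270544361, 'cx': 317.791390259028, 'cy': 198.31788004530821, 'hand_eye': array([[-0.0011, -0.9626, -0.2708,  0.0686],
       [ 1.    , -0.001 , -0.0006, -0.001 ],
       [ 0.0003, -0.2708,  0.9626, -0.1416],
       [ 0.    ,  0.    ,  0.    ,  1.    ]]), 'shot': 3, 'obs': {'tool_pos': array([ 0.1678, -0.602 ,  0.2313]), 'tool_rot': array([ 3.1126,  0.4256, -0.    ])}}
relay []
pocket []
lever_peg []
lever_hinge []
bolt_knob []
bolt []
keeper []
gate []
gate_hinge []
valve []
tin []
screwdriver []
```

View pics/side0.png

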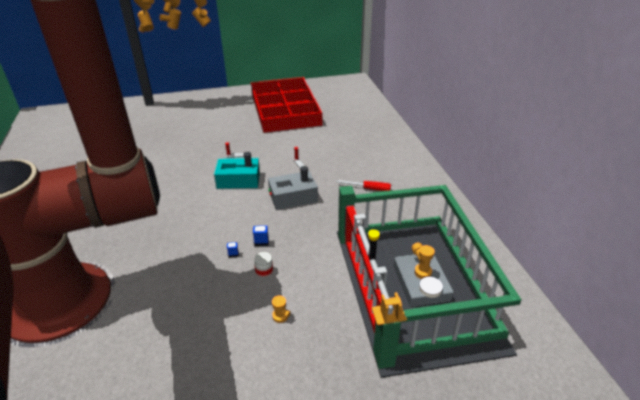

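View pics/top0.png

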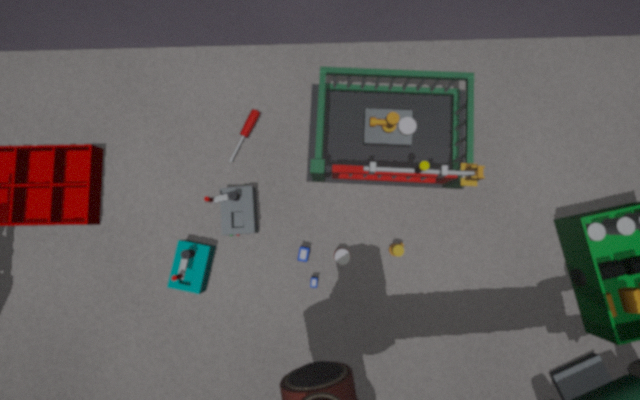

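The side view shows the grey box at about (292,188), the turquoise one at (238,172), two blue relays (the larger at (261,235)) and the gate knob at (373,240). In the top view these are the grey box at (238,210), relay (304,252), knob (424,165) and keeper (470,173).

Run:
```python
from h import *
np.set_printoptions(precision=4,suppress=True)
s=shot('side');t=shot('top')
def mp(im,n):return ctrl.trace(im,n)
for nm,im,u,v,z in [('relay top',t,304,252,.0),('relay s',s,262,245,0),('small s',s,237,258,0),('small t',t,314,283,.0),('pocket t',t,241,219,.032),('pocket t pic',t,236,218,.04),('pocket s',s,287,184,.045),('hinge t',t,226,195,.106),('hinge s',s,301,162,.106),('peg t',t,208,199,.106),('peg s',s,297,155,.106),('knob t',t,420,162,.188),('knob s',s,371,241,.188),('keeper t',t,467,172,.13),('keep s',s,389,315,.13),('ghinge t',t,329,166,.13),('ghinge s',s,345,206,.13),('valve t',t,395,245,0),('valve s',s,280,317,0),('tin t',t,340,256,0),('tin s',s,264,273,0),('scr t',t,244,136,0),('scr s',s,365,184,0)]:
    print(nm,at_z(im,u,v,z))
for n,im in(('s',s),('t',t)):
  f=im['frame']
  cv2.imwrite(f'pics/z_{n}.png',cv2.resize(f[120:280,200:400] if n=='s' else f[120:310,150:390],None,fx=3,fy=3,interpolation=cv2.INTER_CUBIC))
for im in (s,t):
  for m in ctrl.trace(im,'relay'):
    ys,xs=np.nonzero(m['mask']); print(m['p'],len(xs),xs.mean(),ys.mean(),[cv2.minAreaRect(np.stack([xs,ys],1).astype(np.float32))])
```

```text
relay top [0.4441 0.0716 0.    ]
relay s [0.4423 0.0639 0.    ]
small s [0.3802 0.0341 0.    ]
small t [0.3671 0.0472 0.    ]
pocket t [0.5284 0.2246 0.032 ]
pocket t pic [0.5307 0.235  0.04  ]
pocket s [0.5359 0.2327 0.045 ]
hinge t [0.5808 0.2417 0.106 ]
hinge s [0.5758 0.2346 0.106 ]
peg t [0.5723 0.283  0.106 ]
peg s [0.5726 0.2704 0.106 ]
knob t [ 0.6338 -0.1809  0.188 ]
knob s [ 0.621  -0.1807  0.188 ]
keeper t [ 0.6206 -0.2974  0.13  ]
keep s [ 0.6152 -0.3035  0.13  ]
ghinge t [0.6394 0.0055 0.13  ]
ghinge s [0.6256 0.0009 0.13  ]
valve t [ 0.4587 -0.1577  0.    ]
valve s [ 0.4474 -0.1574  0.    ]
tin t [ 0.433 -0.019  0.   ]
tin s [ 0.4337 -0.0282  0.    ]
scr t [0.7469 0.2266 0.    ]
scr s [0.756  0.2426 0.    ]
0.68 333 260.20120120120123 235.52552552552552 [((260.0, 235.5), (21.0, 16.0), 90.0)]
0.47 152 232.44078947368422 249.17763157894737 [((232.5, 249.0), (14.0, 11.0), 90.0)]
0.74 162 303.1296296296296 253.10493827160494 [((303.1486511230469, 253.1081085205078), (10.850333213806152, 15.289106369018555), 9.462322235107422)]
0.56 77 313.5974025974026 281.09090909090907 [((313.5, 281.5), (11.0, 7.0), 90.0)]
```

View pics/z_s.png

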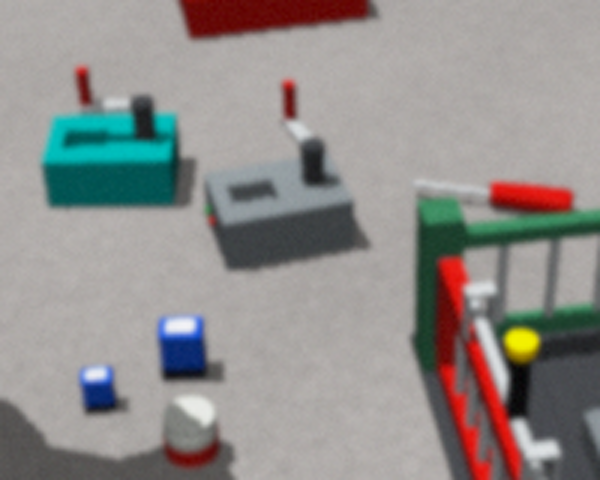

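View pics/z_t.png

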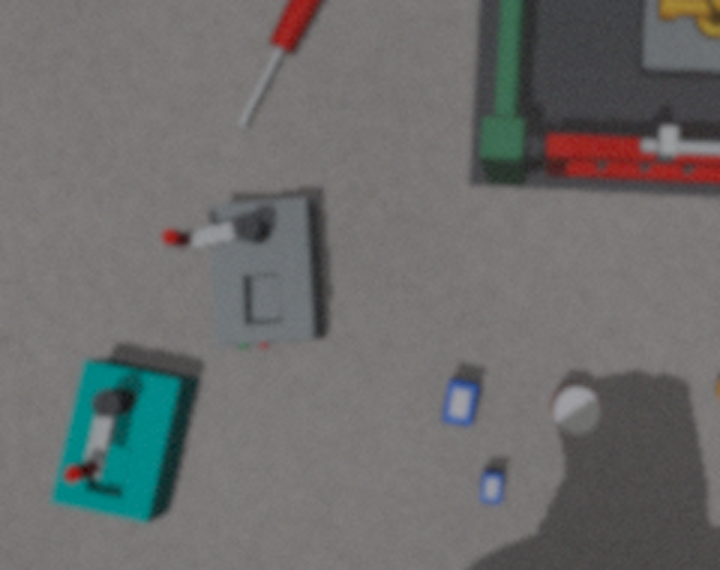

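carry_out(
  series=[
    [0.4, 1, 0, 0, 0, -0.3, 1],
    [0.4, 1, 0, 0, 0, -0.3, 1],
    [0.4, 1, 0, 0, 0, -0.3, 1],
    [0.4, 1, 0, 0, 0, -0.3, 1],
    [0.4, 1, 0, 0, 0, -0.3, 1],
    [0.4, 1, 0, 0, 0, -0.3, 1],
    [0.4, 1, 0, 0, 0, -0.3, 1],
    [0.4, 1, 0, 0, 0, -0.3, 1],
    [0.4, 1, 0, 0, 0, -0.3, 1],
    [0.4, 1, 0, 0, 0, 0, 1],
    [0.4, 1, 0, 0, 0, 0, 1],
    [0.4, 1, 0, 0, 0, 0, 1],
  ],
)

```text
t: 3.35
tool_pos: [0.288, -0.3011, 0.2315]
tool_rot: [3.141, 0.002, 0.001]
contact_force: [0.9, -0.1, 0.4]
opening: 0.0854
```

carry_out(
  series=[
    [0.4, 1, 0, 0, 0, 0, 1],
    [0.4, 1, 0, 0, 0, 0, 1],
    [0.4, 1, 0, 0, 0, 0, 1],
    [0.4, 1, 0, 0, 0, 0, 1],
    [0.4, 1, 0, 0, 0, 0, 1],
    [0.4, 1, 0, 0, 0, 0, 1],
    [0.4, 1, 0, 0, 0, 0, 1],
    [0.4, 1, 0, 0, 0, 0, 1],
    [0.4, 1, 0, 0, 0, 0, 1],
    [0.4, 1, 0, 0, 0, 0, 1],
    [0.4, 1, 0, 0, 0, 0, 1],
    [0.4, 1, 0, 0, 0, 0, 1],
  ],
)

```text
t: 4.55
tool_pos: [0.4081, -0.0009, 0.2316]
tool_rot: [3.141, 0.003, 0.001]
contact_force: [0.4, -0.8, -1.1]
opening: 0.0851
```

carry_out(
  series=[
    [0.4, 1, 0, 0, 0, 0, 1],
    [0.4, 1, 0, 0, 0, 0, 1],
    [0.4, 1, 0, 0, 0, 0, 1],
    [0.4, 1, 0, 0, 0, 0, 1],
    [0.4, 1, 0, 0, 0, 0, 1],
    [0, 0, 0, 0, 0, 0, 1],
    [0, 0, 0, 0, 0, 0, 1],
  ],
)

```text
t: 5.25
tool_pos: [0.4576, 0.1231, 0.2312]
tool_rot: [3.141, 0.005, -0.001]
contact_force: [0.0, 0.6, -0.4]
opening: 0.0853
```

Run:
```python
from h import *
np.set_printoptions(precision=4,suppress=True)
w=shot('wrist');cv2.imwrite('pics/w1.png',w['frame']);print(w['obs'])
for n,z in (('relay',0),('pocket',.032),('lever_peg',.106),('lever_hinge',.106),('screwdriver',0),('tin',0)):
    for p,u,v in marks(w,n): print(n,p,round(u),round(v),at_z(w,u,v,z))
```

```text
{'tool_pos': array([0.4576, 0.1231, 0.2312]), 'tool_rot': array([ 3.1411,  0.0047, -0.0007])}
relay 0.82 362 184 [0.4381 0.0723 0.    ]
relay 0.65 380 237 [0.372  0.0477 0.    ]
pocket 0.68 209 106 [0.5264 0.2336 0.032 ]
pocket 0.67 109 45 [0.5827 0.3251 0.032 ]
pocket 0.58 115 228 [0.3949 0.3513 0.032 ]
lever_peg 0.95 108 45 [0.5703 0.2825 0.106 ]
lever_peg 0.62 66 256 [0.3963 0.3506 0.106 ]
lever_hinge 0.71 63 201 [0.4478 0.3425 0.106 ]
lever_hinge 0.61 172 31 [0.5802 0.2332 0.106 ]
tin 0.59 439 186 [ 0.436  -0.0193  0.    ]
```

View pics/w1.png

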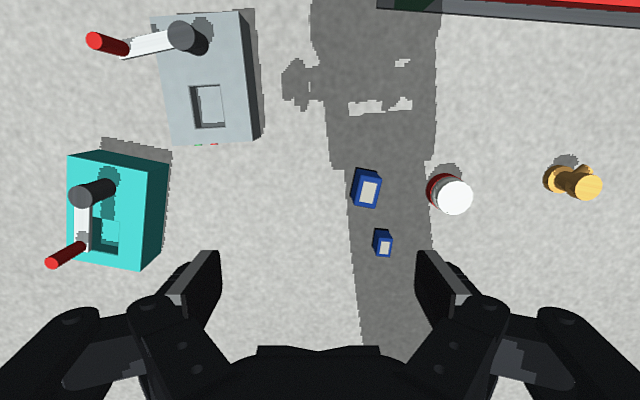

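The wrist view shows the grey box's pocket at about (208,105) and the larger relay's top at (368,188); the pocket is empty and the lever open. I'll zoom in to fit the corners.

Run:
```python
from h import *
f=cv2.imread('pics/w1.png')
a=cv2.resize(f[75:135,180:240],None,fx=6,fy=6,interpolation=cv2.INTER_NEAREST)
b=cv2.resize(f[155:215,340:400],None,fx=6,fy=6,interpolation=cv2.INTER_NEAREST)
cv2.imwrite('pics/z1.png',np.hstack([a,b]))
```

```text
(no output)
```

View pics/z1.png

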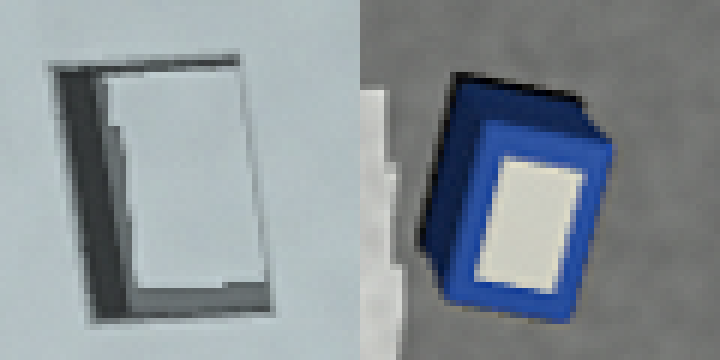

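Run:
```python
from h import *
np.set_printoptions(precision=4,suppress=True)
w=shot('wrist')
def q(pts,off,z):
    P=np.array([at_z(w,off[0]+x/6-.5,off[1]+y/6-.5,z) for x,y in pts])
    c=P.mean(0); lx=((P[0]-P[3])+(P[1]-P[2]))/2; ly=((P[0]-P[1])+(P[3]-P[2]))/2
    print(c,'len',np.linalg.norm(lx),np.linalg.norm(ly),'yaw',np.arctan2(lx[1],lx[0]),np.arctan2(-ly[0],ly[1])); return c
q([(50,65),(240,55),(272,315),(92,322)],(180,75),.05)
q([(122,122),(252,145),(210,322),(85,302)],(340,155),.046)
```

```text
[0.5266 0.2297 0.05  ] len 0.039731538077582694 0.02965259276553576 yaw 0.05598203550233352 0.04342660456519547
[0.4411 0.072  0.046 ] len 0.03242870391013355 0.02258106871038328 yaw -0.17165501169449468 -0.17123921624600033
```

carry_out(
  series=[
    [-0.22, -0.68, -0.5, 0, 0, -0.58, 0.6],
    [-0.22, -0.68, -0.5, 0, 0, -0.58, 0.6],
    [-0.22, -0.68, -0.5, 0, 0, -0.58, 0.6],
    [0, 0, -1, 0, 0, 0, 0.6],
    [0, 0, -1, 0, 0, 0, 0.6],
    [0, 0, -1, 0, 0, 0, 0.6],
    [0, 0, -0.5, 0, 0, 0, 0.6],
    [0, 0, 0, 0, 0, 0, 0.6],
  ],
)

```text
t: 6.45
tool_pos: [0.4398, 0.0718, 0.1043]
tool_rot: [3.13, -0.27, -0.007]
contact_force: [-0.9, 0.7, 0.2]
opening: 0.0509
```

Run:
```python
from h import *
w=shot('wrist');print(w['obs'])
cv2.imwrite('pics/w2.png',w['frame'])
```

```text
{'tool_pos': array([0.43975165, 0.07182169, 0.10432265]), 'tool_rot': array([ 3.12953921, -0.2704534 , -0.00660062])}
```

View pics/w2.png

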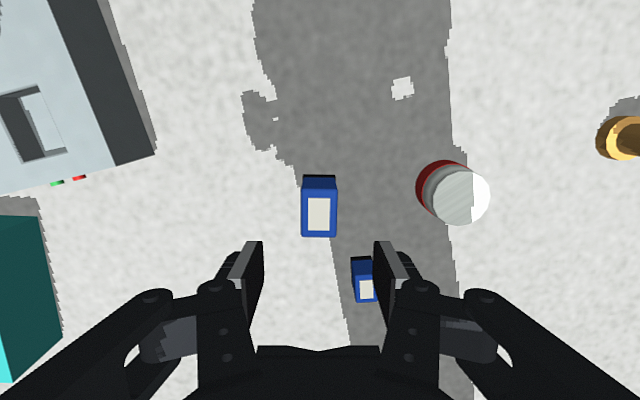

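The relay's top spans columns 302–338 and rows 189–237, midway between the pads and square to them.

Run:
```python
from h import *
w=shot('wrist')
P=np.array([at_z(w,u,v,.046) for u,v in((302,189),(338,189),(338,237),(302,237))]);print(P.mean(0),np.linalg.norm(P[0]-P[1]),np.linalg.norm(P[0]-P[3]))
```

```text
[0.44191665 0.07122314 0.046     ] 0.023020812450993994 0.03301585739724409
```

carry_out(
  series=[
    [0.08, -0.02, -1, 0, 0, 0, 0.6],
    [0, 0, -1, 0, 0, 0, 0.6],
    [0, 0, -0.8, 0, 0, 0, 0.6],
    [0, 0, -0.48, 0, 0, 0, 0.6],
    [0, 0, 0, 0, 0, 0, 0.6],
    [0, 0, 0, 0, 0, 0, 0],
    [0, 0, 0, 0, 0, 0, 0],
    [0, 0, 0, 0, 0, 0, 0],
    [0, 0, 0, 0, 0, 0, 0],
    [0, 0, 0, 0, 0, 0, 0],
  ],
  grip_force=40,
)

```text
t: 7.55
tool_pos: [0.4449, 0.0714, 0.0261]
tool_rot: [-3.13, 0.27, -0.005]
contact_force: [-0.8, -0.6, 6.2]
opening: 0.0233
```

carry_out(
  series=[
    [0, 0, 0, 0, 0, 0, 0],
    [0, 0, 0, 0, 0, 0, 0],
    [0, 0, 0.4, 0, 0, 0, 0],
    [0, 0, 1, 0, 0, 0, 0],
    [0, 0, 1, 0, 0, 0, 0],
    [0, 0, 1, 0, 0, 0, 0],
    [0, 0, 1, 0, 0, 0, 0],
    [0, 0, 0.6, 0, 0, 0, 0],
    [0, 0, 0, 0, 0, 0, 0],
  ],
)

```text
t: 8.45
tool_pos: [0.4447, 0.0715, 0.1519]
tool_rot: [-3.13, 0.27, -0.008]
contact_force: [0.7, -0.2, -0.2]
opening: 0.0231
```

Run:
```python
from h import *
w=shot('wrist');print(w['obs'],ctrl.get_obs()['opening'])
cv2.imwrite('pics/w3.png',w['frame'])
```

```text
{'tool_pos': array([0.44473161, 0.07149079, 0.15194304]), 'tool_rot': array([-3.1295249 ,  0.27005925, -0.0076506 ])} 0.022582757454298125
```

View pics/w3.png

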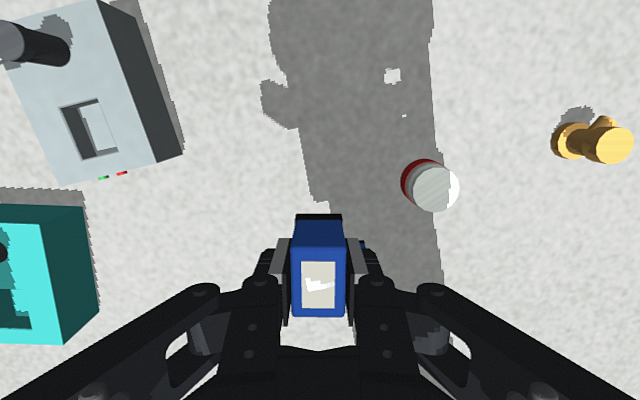

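The relay hangs between the pads, upright; its top face spans about columns 292–345 and rows 247–317. The pocket is at about (92,130).

Run:
```python
from h import *
f=cv2.imread('pics/w3.png')
a=cv2.resize(f[200:330,260:380],None,fx=4,fy=4,interpolation=cv2.INTER_NEAREST)
b=cv2.resize(f[90:170,50:130],None,fx=4,fy=4,interpolation=cv2.INTER_NEAREST)
c=np.zeros((520,810,3),np.uint8);c[:520,:480]=a;c[:320,485:805]=b
cv2.imwrite('pics/z3.png',c)
```

```text
(no output)
```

View pics/z3.png

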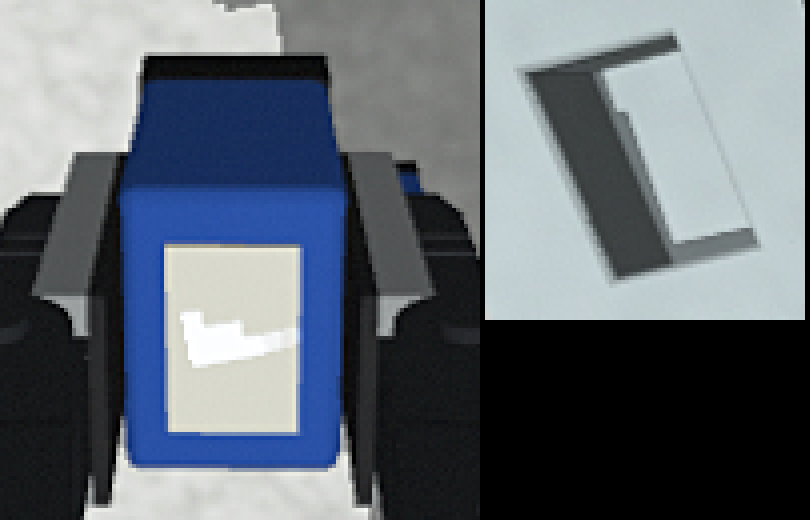

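Run:
```python
from h import *
np.set_printoptions(precision=4,suppress=True)
w=shot('wrist')
o=w['obs'];Rt=Rn.from_rotvec(o['tool_rot']).as_matrix();print(Rt)
def q(pts,off,z):
    P=np.array([at_z(w,off[0]+x/4-.5,off[1]+y/4-.5,z) for x,y in pts])
    c=P.mean(0); lx=((P[0]-P[3])+(P[1]-P[2]))/2; ly=((P[0]-P[1])+(P[3]-P[2]))/2
    print(c,'len',np.linalg.norm(lx),np.linalg.norm(ly),'yaw',np.arctan2(lx[1],lx[0]),np.arctan2(-ly[0],ly[1])); return c
pk=q([(35,70),(192,33),(273,246),(130,282)],(50,90),.05)
zt=o['tool_pos'][2]+.02
r=q([(122,188),(347,188),(340,466),(126,466)],(260,200),zt)
print('relay in tool',Rt.T@(r-o['tool_pos']))
P=np.array([at_z(w,260+x/4-.5,200+y/4-.5,zt-.046) for x,y in((143,58),(328,58))]);
print('foot front in tool',(P-o['tool_pos'])@Rt, 'top front',(np.array([at_z(w,260+x/4-.5,200+y/4-.5,zt) for x,y in((122,188),(347,188))])-o['tool_pos'])@Rt)
```

```text
[[ 0.9852 -0.1713  0.0018]
 [-0.1713 -0.9852  0.    ]
 [ 0.0018 -0.0003 -1.    ]]
[0.5244 0.228  0.05  ] len 0.039026951341526436 0.029345918395595645 yaw 0.0557202447653205 0.051206803476283695
[0.4412 0.0728 0.17  ] len 0.03260511540978301 0.023004602907443585 yaw -0.17797646537458897 -0.17273914985906225
relay in tool [-0.0026 -0.0009 -0.02  ]
foot front in tool [[ 0.0122 -0.0132  0.026 ]
 [ 0.0122  0.0119  0.026 ]] top front [[ 0.0137 -0.0122 -0.02  ]
 [ 0.0137  0.0106 -0.02  ]]
```

carry_out(
  series=[
    [0.476, 0.894, 0, 0, 0, 0.323, 0],
    [0.476, 0.894, 0, 0, 0, 0.323, 0],
    [0.476, 0.894, 0, 0, 0, 0.323, 0],
    [0.476, 0.894, 0, 0, 0, 0.323, 0],
    [0.476, 0.894, 0, 0, 0, 0.323, 0],
    [0.476, 0.894, 0, 0, 0, 0.323, 0],
    [0.476, 0.894, 0, 0, 0, 0.323, 0],
    [0, 0, -0.8, 0, 0, 0, 0],
    [0, 0, -0.8, 0, 0, 0, 0],
    [0, 0, -0.4, 0, 0, 0, 0],
    [0, 0, 0, 0, 0, 0, 0],
    [0, 0, 0, 0, 0, 0, 0],
  ],
)

```text
t: 9.75
tool_pos: [0.5263, 0.2277, 0.0988]
tool_rot: [3.14, 0.084, -0.002]
contact_force: [1.1, 0.7, 0.1]
opening: 0.0233
```

Run:
```python
from h import *
w=shot('wrist');print(w['obs'],ctrl.get_obs()['opening'])
cv2.imwrite('pics/w4.png',w['frame'])
f=w['frame']
cv2.imwrite('pics/z4.png',cv2.resize(f[170:330,240:400],None,fx=3.7,fy=3.7,interpolation=cv2.INTER_NEAREST))
```

```text
{'tool_pos': array([0.52630142, 0.22768984, 0.09884516]), 'tool_rot': array([ 3.14022835e+00,  8.42085463e-02, -1.57576574e-03])} 0.022944017663390118
```

View pics/w4.png

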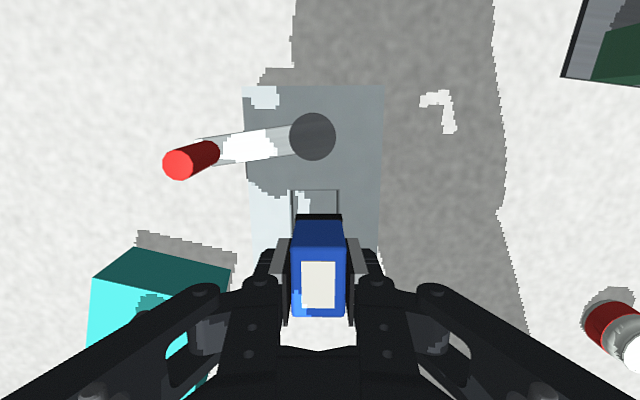

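View pics/z4.png

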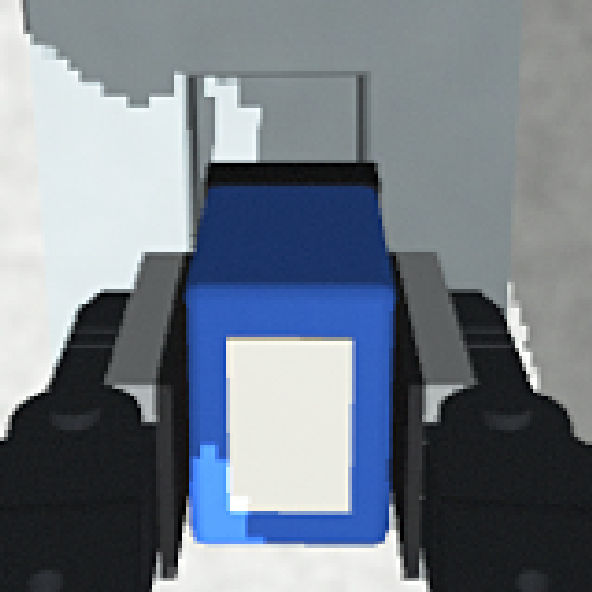

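Run:
```python
from h import *
np.set_printoptions(precision=4,suppress=True)
w=shot('wrist')
o=w['obs'];Rt=Rn.from_rotvec(o['tool_rot']).as_matrix();T=o['tool_pos'];print(T)
g=lambda x,y,z:Rt.T@(at_z(w,240+x/3.7-.5,170+y/3.7-.5,z)-T)
print('pocket front corners',g(185,73,.05),g(369,72,.05))
print('left edge low',g(190,245,.05))
print('right edge mid',g(367,160,.05))
print('foot',g(207,163,T[2]-.026),g(380,163,T[2]-.026))
print('top front',g(188,287,T[2]+.02),g(393,287,T[2]+.02),'back',g(195,543,T[2]+.02),g(387,543,T[2]+.02))
for p,u,v in marks(w,'lever_peg'): print('peg',p,at_z(w,u,v,.106))
for p,u,v in marks(w,'lever_hinge'): print('hinge',p,at_z(w,u,v,.106))
P=at_z(w,178,165,.122);print('pegtop',P, 'post', at_z(w,312,136,.095))
```

```text
[0.5269 0.2279 0.0998]
pocket front corners [ 0.0203 -0.0182  0.0498] [0.0204 0.012  0.0498]
left edge low [-0.01   -0.0181  0.0498]
right edge mid [0.0053 0.0119 0.0498]
foot [ 0.0127 -0.0132  0.026 ] [0.0126 0.0122 0.026 ]
top front [ 0.0136 -0.0122 -0.02  ] [ 0.0136  0.0103 -0.02  ] back [-0.0189 -0.0121 -0.02  ] [-0.0189  0.0104 -0.02  ]
peg 0.74 [0.5704 0.2827 0.106 ]
hinge 0.57 [0.5803 0.2341 0.106 ]
pegtop [0.5717 0.2832 0.122 ] post [0.5826 0.2344 0.095 ]
```

carry_out(
  series=[
    [0.17, 0.105, -0.3, 0, 0, 0, 0],
    [0, 0, -0.4, 0, 0, 0, 0],
    [0, 0, 0, 0, 0, 0, 0],
    [0, 0, 0, 0, 0, 0, 0],
  ],
)

```text
t: 10.35
tool_pos: [0.5302, 0.2304, 0.0808]
tool_rot: [3.14, 0.085, -0.003]
contact_force: [0.4, 0.3, -1.3]
opening: 0.0232
```

Run:
```python
from h import *
w=shot('wrist');print(w['obs'],ctrl.get_obs()['opening'])
f=w['frame']
cv2.imwrite('pics/z5.png',cv2.resize(f[170:330,240:400],None,fx=3.7,fy=3.7,interpolation=cv2.INTER_NEAREST))
```

```text
{'tool_pos': array([0.53022208, 0.23036644, 0.08081856]), 'tool_rot': array([ 3.13999506e+00,  8.46730338e-02, -2.77000421e-03])} 0.023077336236589106
```

View pics/z5.png

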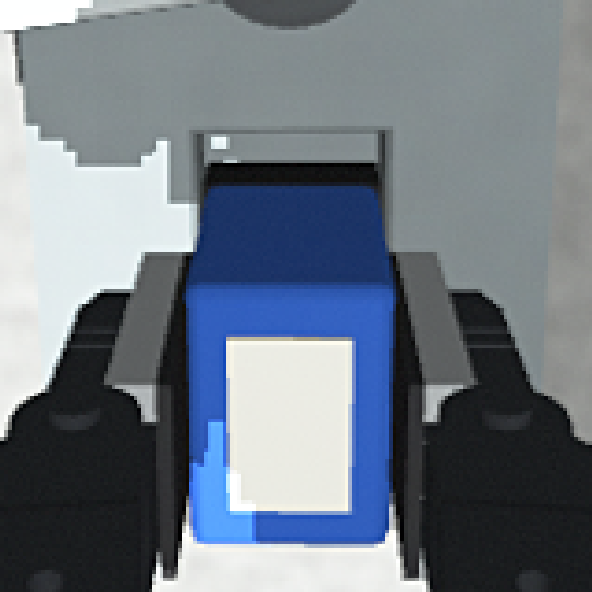

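Run:
```python
from h import *
np.set_printoptions(precision=4,suppress=True)
w=shot('wrist')
o=w['obs'];Rt=Rn.from_rotvec(o['tool_rot']).as_matrix();T=o['tool_pos'];print(T)
g=lambda x,y,z:Rt.T@(at_z(w,240+x/3.7-.5,170+y/3.7-.5,z)-T)
print('pocket front corners',g(192,131,.05),g(390,131,.05))
print('foot',g(207,163,T[2]-.026),g(380,163,T[2]-.026))
```

```text
[0.5306 0.2305 0.0813]
pocket front corners [ 0.016  -0.0157  0.0313] [0.0159 0.0141 0.0313]
foot [ 0.0127 -0.0132  0.026 ] [0.0126 0.0122 0.026 ]
```

carry_out(
  series=[
    [0.03, 0, -0.2, 0, 0, 0, 0],
    [0, 0, -0.2, 0, 0, 0, 0],
    [0, 0, -0.2, 0, 0, 0, 0],
    [0, 0, -0.2, 0, 0, 0, 0],
    [0, 0, 0, 0, 0, 0, 0],
  ],
)

```text
t: 10.95
tool_pos: [0.5308, 0.2303, 0.0605]
tool_rot: [3.14, 0.084, -0.003]
contact_force: [-0.1, 1.1, -0.8]
opening: 0.0232
```

carry_out(
  series=[
    [0, 0, -0.06, 0, 0, 0, 0],
    [0, 0, -0.06, 0, 0, 0, 0],
    [0, 0, -0.05, 0, 0, 0, 0],
    [0, 0, 0, 0, 0, 0, 0],
  ],
)

```text
t: 11.35
tool_pos: [0.5318, 0.2306, 0.0581]
tool_rot: [-3.14, -0.085, -0.001]
contact_force: [-1.1, 0.2, 1.9]
opening: 0.0234
```

Run:
```python
from h import *
w=shot('wrist');o=ctrl.get_obs();print(o['tool_pos'],o['contact_force'],o['opening'])
f=w['frame']
cv2.imwrite('pics/z6.png',cv2.resize(f[140:330,220:420],None,fx=3,fy=3,interpolation=cv2.INTER_NEAREST))
```

```text
[0.53182696 0.23059015 0.05812759] [-2.45036773 -0.85561012  2.979166  ] 0.022961304099570378
```

View pics/z6.png

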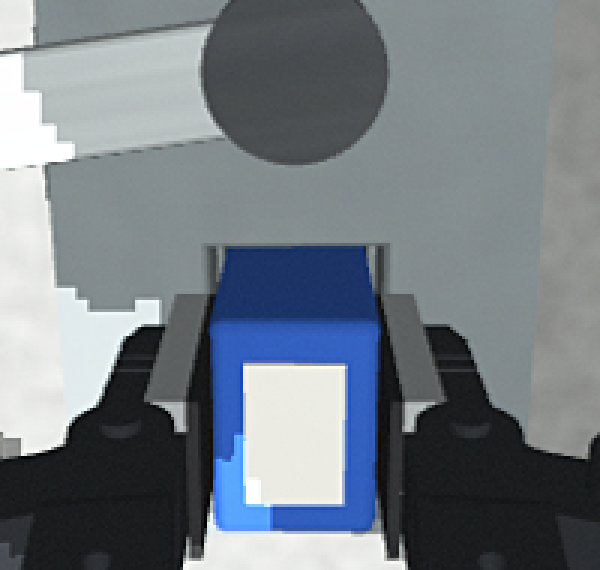

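carry_out(
  series=[
    [0, 0, -0.06, 0, 0, 0, 0],
    [0, 0, 0, 0, 0, 0, 0],
  ],
)

```text
t: 11.6
tool_pos: [0.532, 0.2306, 0.0581]
tool_rot: [3.14, 0.085, -0.0]
contact_force: [-5.0, -2.5, 10.7]
opening: 0.0237
```

carry_out(
  series=[
    [0, 0, 0, 0, 0, 0, 0.5],
    [0, 0, 0, 0, 0, 0, 0.5],
    [0, 0, 0, 0, 0, 0, 0.5],
    [0, 0, 0.5, 0, 0, 0, 0.5],
    [0, 0, 1, 0, 0, 0, 0.5],
    [0, 0, 1, 0, 0, 0, 0.5],
    [0, 0, 1, 0, 0, 0, 0.5],
    [-0.5, 0.6, 0.3, 0, 0, 0, 0.5],
    [0, 0, 0, 0, 0, 0, 0.5],
  ],
)

```text
t: 12.5
tool_pos: [0.5198, 0.2469, 0.1542]
tool_rot: [-3.139, -0.087, -0.007]
contact_force: [-0.1, -0.6, -1.0]
opening: 0.0428
```

Run:
```python
from h import *
np.set_printoptions(precision=4,suppress=True)
w=shot('wrist');o=ctrl.get_obs();print(o['t'],o['tool_pos'],o['contact_force'],o['opening'])
f=w['frame']
cv2.imwrite('pics/w7.png',f)
for n,z in (('relay',.032),('lever_peg',.106),('lever_hinge',.106)):
    for p,u,v in marks(w,n): print(n,p,round(u),round(v),at_z(w,u,v,z))
```

```text
12.55 [0.5194 0.2461 0.1526] [ 0.4225 -0.3596 -0.863 ] 0.04257371567853059
relay 0.88 336 181 [0.5301 0.2339 0.032 ]
lever_peg 0.68 264 138 [0.5694 0.2821 0.106 ]
lever_hinge 0.6 347 125 [0.5794 0.2343 0.106 ]
lever_hinge 0.52 338 183 [0.5452 0.2371 0.106 ]
```

View pics/w7.png

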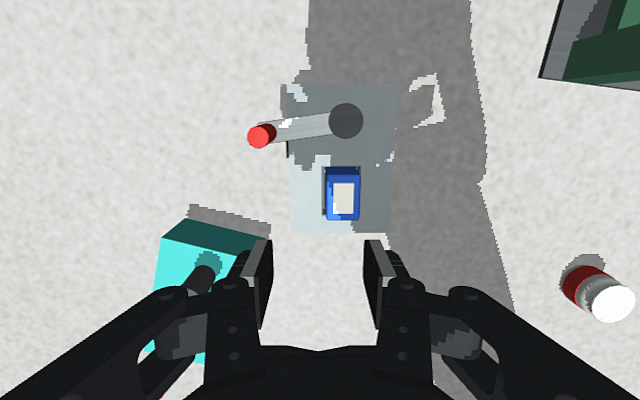

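carry_out(
  series=[
    [0.69, 0.49, 0, 0, 0, 0, 0.35],
    [0.69, 0.49, 0, 0, 0, 0, 0.35],
    [0.69, 0.49, 0, 0, 0, 0, 0.35],
    [0, 0, -0.5, 0, 0, 0, 0.35],
    [0, 0, 0, 0, 0, 0, 0.35],
    [0, 0, 0, 0, 0, 0, 0.35],
  ],
)

```text
t: 13.3
tool_pos: [0.5694, 0.2813, 0.1366]
tool_rot: [3.139, 0.084, -0.006]
contact_force: [0.6, 0.2, -0.5]
opening: 0.0296
```

Run:
```python
from h import *
np.set_printoptions(precision=4,suppress=True)
w=shot('wrist');o=ctrl.get_obs();print(o['t'],o['tool_pos'],o['contact_force'],o['opening'])
f=w['frame']
cv2.imwrite('pics/w8.png',f)
for n,z in (('relay',.032),('lever_peg',.106),('lever_hinge',.106)):
    for p,u,v in marks(w,n): print(n,p,round(u),round(v),at_z(w,u,v,z))
```

```text
13.35 [0.5698 0.2815 0.1374] [ 0.5274 -0.5222 -0.0315] 0.029993092768543277
relay 0.63 377 248 [0.5278 0.2312 0.032 ]
lever_hinge 0.58 405 219 [0.5796 0.2341 0.106 ]
```

View pics/w8.png

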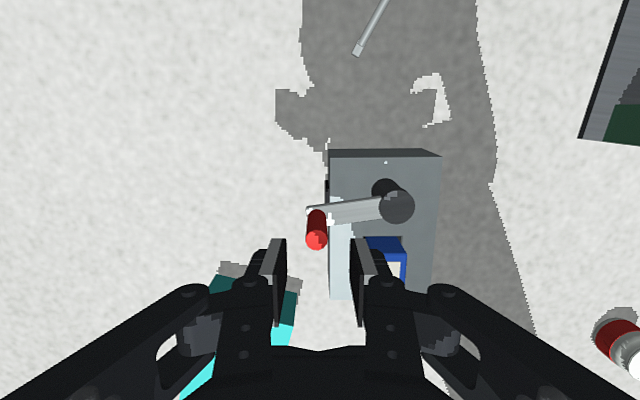

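Run:
```python
from h import *
w=shot('wrist')
print(w['obs']['tool_pos'],at_z(w,316,240,.122),at_z(w,398,206,.1))
```

```text
[0.57058517 0.28198503 0.1388564 ] [0.57153881 0.28401906 0.122     ] [0.58597472 0.23717705 0.1       ]
```

carry_out(
  series=[
    [0.06, 0.08, -0.6, 0, 0, 0, 0.35],
    [0, 0, -0.6, 0, 0, 0, 0.35],
    [0, 0, -0.6, 0, 0, 0, 0.35],
    [0, 0, 0, 0, 0, 0, 0],
    [0, 0, 0, 0, 0, 0, 0],
    [0, 0, 0, 0, 0, 0, 0],
    [0, 0, 0, 0, 0, 0, 0],
    [0, 0, 0, 0, 0, 0, 0],
  ],
  grip_force=20,
)

```text
t: 14.35
tool_pos: [0.5703, 0.2823, 0.0897]
tool_rot: [3.137, 0.084, -0.009]
contact_force: [1.2, -4.5, -13.7]
opening: 0.0113
```

carry_out(
  series=[
    [-0.29, -0.1, 0, 0, 0, 0, 0],
    [-0.28, -0.12, 0, 0, 0, 0, 0],
    [-0.24, -0.18, 0, 0, 0, 0, 0],
    [-0.24, -0.2, 0, 0, 0, 0, 0],
    [-0.19, -0.24, 0, 0, 0, 0, 0],
    [-0.15, -0.26, 0, 0, 0, 0, 0],
    [-0.1, -0.24, 0, 0, 0, 0, 0],
    [-0.06, -0.24, 0, 0, 0, 0, 0],
    [-0.03, -0.25, 0, 0, 0, 0, 0],
    [-0.01, -0.25, 0, 0, 0, 0, 0],
    [0, 0, 0, 0, 0, 0, 0],
    [0, 0, 0, 0, 0, 0, 0],
  ],
)

```text
t: 15.55
tool_pos: [0.529, 0.2321, 0.0933]
tool_rot: [3.14, 0.085, -0.012]
contact_force: [-8.0, 1.0, -12.1]
opening: 0.0113
```

Run:
```python
from h import *
np.set_printoptions(precision=4,suppress=True)
w=shot('wrist');o=ctrl.get_obs();print(o['t'],o['tool_pos'],o['contact_force'],o['opening'])
f=w['frame']
cv2.imwrite('pics/w9.png',f)
s=shot('side')['frame']; cv2.imwrite('pics/s9.png',cv2.resize(s[120:260,200:400],None,fx=3,fy=3))
```

```text
15.6 [0.529  0.2321 0.0933] [ -7.8446   0.9317 -12.3532] 0.011353250555543114
```

View pics/w9.png

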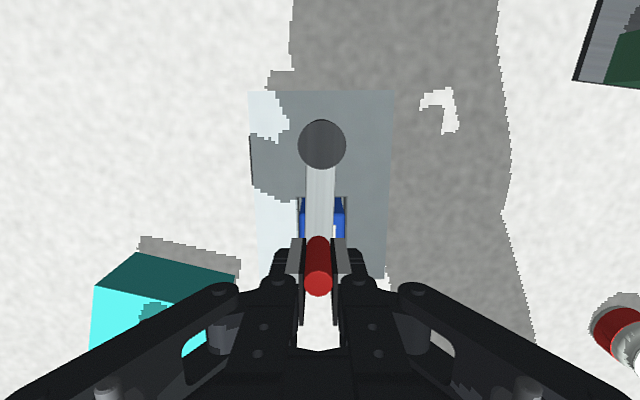

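carry_out(
  series=[
    [0.05, -0.08, 0, 0, 0, 0, 0],
    [0, 0, 0, 0, 0, 0, 0.4],
    [0, 0, 0, 0, 0, 0, 0.4],
    [0, 0, 0.5, 0, 0, 0, 0.4],
    [0, 0, 1, 0, 0, 0, 0.4],
    [0, 0, 1, 0, 0, 0, 0.4],
    [0, 0, 1, 0, 0, 0, 0.4],
    [-0.5, 0, 1, 0, 0, 0, 0.4],
    [-0.5, 0, 0.5, 0, 0, 0, 0.4],
  ],
)

```text
t: 16.55
tool_pos: [0.511, 0.2308, 0.2252]
tool_rot: [-3.138, -0.084, -0.014]
contact_force: [-0.7, 0.2, -0.1]
opening: 0.0344
```

Run:
```python
from h import *
np.set_printoptions(precision=4,suppress=True)
w=shot('wrist');o=ctrl.get_obs();print(o['t'],o['q'],o['tool_pos'],o['contact_force'],o['opening'])
f=w['frame']
cv2.imwrite('pics/w10.png',f)
for n,z in (('relay',.032),('lever_peg',.106),('lever_hinge',.106),('gate_hinge',.13)):
    for p,u,v in marks(w,n): print(n,p,round(u),round(v),at_z(w,u,v,z))
```

```text
16.6 [ 0.2925 -0.1059  1.7762  0.0003  1.4611  1.8091] [0.5102 0.2312 0.2268] [1.0839 1.7338 2.2492] 0.034029595004783
relay 0.82 320 161 [0.5266 0.2311 0.032 ]
relay 0.51 457 289 [0.387  0.0643 0.032 ]
lever_peg 0.67 321 171 [0.5303 0.2306 0.106 ]
lever_hinge 0.6 192 260 [0.4447 0.3397 0.106 ]
```

View pics/w10.png

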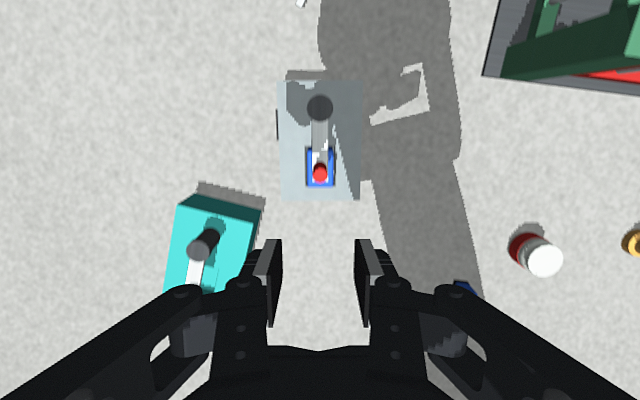

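carry_out(
  series=[
    [0.13, -0.96, 0.15, 0, 0, 0, 0.4],
    [0.13, -0.96, 0.15, 0, 0, 0, 0.4],
    [0.13, -0.96, 0.15, 0, 0, 0, 0.4],
    [0.13, -0.96, 0.15, 0, 0, 0, 0.4],
    [0.13, -0.96, 0.15, 0, 0, 0, 0.4],
    [0.13, -0.96, 0.15, 0, 0, 0, 0.4],
    [0.13, -0.96, 0.15, 0, 0, 0, 0.4],
    [0.13, -0.96, 0.15, 0, 0, 0, 0.4],
    [0.13, -0.96, 0.15, 0, 0, 0, 0.4],
    [0.13, -0.96, 0.15, 0, 0, 0, 0.4],
    [0.13, -0.96, 0.15, 0, 0, 0, 0.4],
    [0.13, -0.96, 0.15, 0, 0, 0, 0.4],
  ],
)

```text
t: 18.0
tool_pos: [0.5478, -0.059, 0.2624]
tool_rot: [-3.14, -0.084, 0.003]
contact_force: [0.1, 0.5, -0.5]
opening: 0.0343
```

carry_out(
  series=[
    [0.13, -0.96, 0.05, 0, 0, 0, 0.4],
    [0.13, -0.96, 0.05, 0, 0, 0, 0.4],
    [0.13, -0.8, 0.05, 0, 0, 0, 0.4],
    [0, 0, 0, 0, 0, 0, 0.4],
    [0, 0, 0, 0, 0, 0, 0.4],
  ],
)

```text
t: 18.5
tool_pos: [0.5574, -0.1258, 0.2662]
tool_rot: [-3.139, -0.083, 0.003]
contact_force: [-0.1, 0.5, 0.4]
opening: 0.0341
```

Run:
```python
from h import *
np.set_printoptions(precision=4,suppress=True)
w=shot('wrist');o=ctrl.get_obs();print(o['t'],o['tool_pos'],o['tool_rot'],o['contact_force'],o['opening'])
f=w['frame']
cv2.imwrite('pics/w11.png',f)
for n,z in (('bolt_knob',.188),('bolt',.13),('keeper',.13),('gate_hinge',.13),('gate',0)):
    for p,u,v in marks(w,n): print(n,p,round(u),round(v),at_z(w,u,v,z))
```

```text
18.55 [ 0.5574 -0.1253  0.2664] [-3.1394 -0.0846  0.0023] [0.2246 0.3245 0.126 ] 0.03437905643620546
bolt_knob 0.78 412 118 [ 0.6216 -0.1832  0.188 ]
bolt_knob 0.35 390 115 [ 0.6227 -0.1688  0.188 ]
bolt 0.97 392 114 [ 0.6227 -0.1827  0.13  ]
keeper 0.64 528 132 [ 0.6142 -0.2983  0.13  ]
keeper 0.29 393 118 [ 0.62   -0.1837  0.13  ]
gate_hinge 0.89 157 86 [0.635  0.0096 0.13  ]
gate 0.61 209 91 [0.6364 0.01   0.    ]
gate 0.27 337 244 [ 0.4482 -0.1556  0.    ]
```

View pics/w11.png

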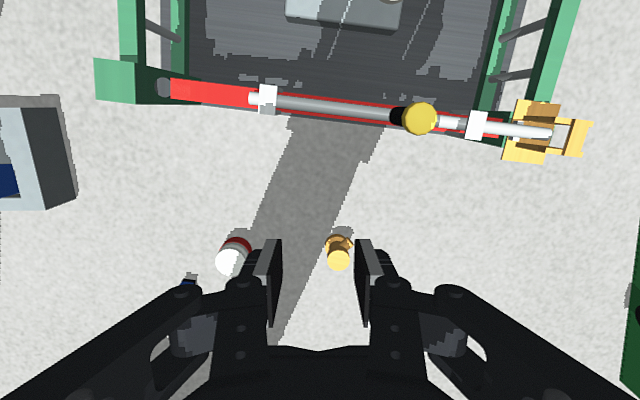

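carry_out(
  series=[
    [0.85, -0.77, 0, 0, 0, -0.41, 0.4],
    [0.85, -0.77, 0, 0, 0, -0.41, 0.4],
    [0.85, -0.77, 0, 0, 0, -0.41, 0.4],
    [0, 0, -0.8, 0, 0, 0, 0.4],
    [0, 0, -0.3, 0, 0, 0, 0.4],
    [0, 0, 0, 0, 0, 0, 0.4],
    [0, 0, 0, 0, 0, 0, 0.4],
  ],
)

```text
t: 19.5
tool_pos: [0.6211, -0.1829, 0.2401]
tool_rot: [-3.14, 0.108, -0.0]
contact_force: [0.2, 0.3, 0.1]
opening: 0.0346
```

Run:
```python
from h import *
np.set_printoptions(precision=4,suppress=True)
w=shot('wrist');o=ctrl.get_obs();print(o['t'],o['tool_pos'],o['tool_rot'],o['contact_force'],o['opening'])
f=w['frame']
cv2.imwrite('pics/w12.png',f)
for n,z in (('bolt_knob',.188),('bolt',.13),('keeper',.13),('gate_hinge',.13)):
    for p,u,v in marks(w,n): print(n,p,round(u),round(v),at_z(w,u,v,z))
```

```text
19.55 [ 0.6214 -0.1831  0.2408] [ 3.1394 -0.1076  0.0017] [0.0889 0.0956 0.394 ] 0.034305190604911544
bolt_knob 0.97 320 218 [ 0.6221 -0.1832  0.188 ]
bolt 0.77 318 195 [ 0.6214 -0.1819  0.13  ]
keeper 0.95 467 193 [ 0.6146 -0.3012  0.13  ]
gate_hinge 0.81 77 196 [0.6344 0.0109 0.13  ]
```

View pics/w12.png

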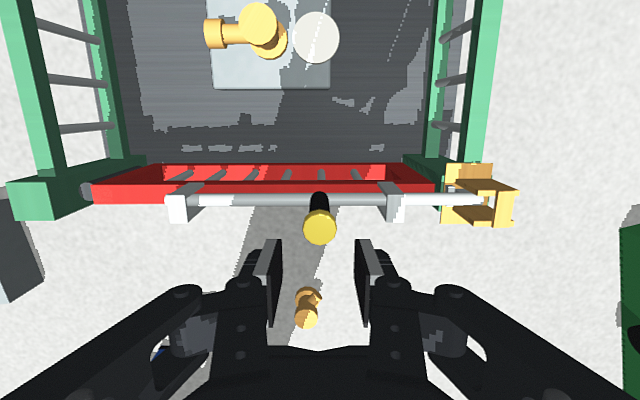

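carry_out(
  series=[
    [0.03, 0, -0.8, 0, 0, 0, 0.4],
    [0, 0, -0.8, 0, 0, 0, 0.4],
    [0, 0, -0.8, 0, 0, 0, 0.4],
    [0, 0, -0.4, 0, 0, 0, 0.4],
    [0, 0, 0, 0, 0, 0, 0.4],
  ],
  grip_force=40,
)

```text
t: 20.25
tool_pos: [0.6211, -0.183, 0.168]
tool_rot: [-3.139, 0.108, 0.005]
contact_force: [-0.7, 0.6, 1.1]
opening: 0.0342
```

carry_out(
  series=[
    [0, 0, 0, 0, 0, 0, 0],
    [0, 0, 0, 0, 0, 0, 0],
    [0, 0, 0, 0, 0, 0, 0],
    [0, 0, 0, 0, 0, 0, 0],
    [0, 0, 0, 0, 0, 0, 0],
  ],
)

```text
t: 20.75
tool_pos: [0.6226, -0.1837, 0.1709]
tool_rot: [3.139, -0.109, 0.002]
contact_force: [-0.3, 0.5, 3.3]
opening: 0.0183
```

Run:
```python
from h import *
w=shot('wrist');o=ctrl.get_obs();print(o['t'],o['tool_pos'],o['tool_rot'],o['contact_force'],o['opening'])
f=w['frame']
cv2.imwrite('pics/w13.png',f)
```

```text
20.8 [ 0.6225974  -0.18367054  0.17090287] [ 3.13911838e+00 -1.08511322e-01  2.54374729e-03] [-0.03697294 -0.0415536   1.66841497] 0.018086223228512326
```

View pics/w13.png

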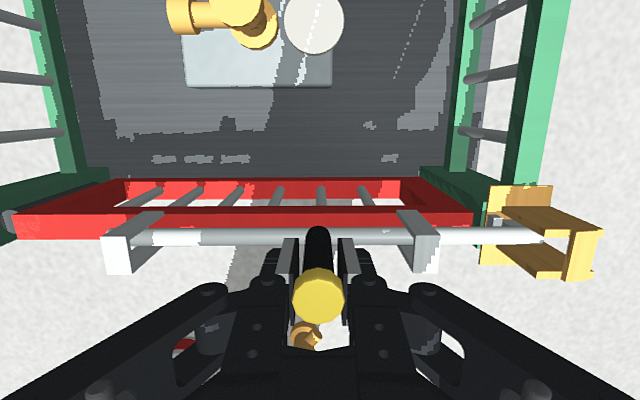

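carry_out(
  series=[
    [0, 0, 0, 0, 0, 0, 0],
    [0, 0, 0, 0, 0, 0, 0],
  ],
)

```text
t: 21.0
tool_pos: [0.6226, -0.1837, 0.1709]
tool_rot: [3.139, -0.109, 0.002]
contact_force: [-0.4, -0.1, 4.7]
opening: 0.018
```

carry_out(
  series=[
    [0, 0, 0, 0, 0, 0, 0.35],
    [0, 0, 0, 0, 0, 0, 0.35],
    [0, 0, -0.2, 0, 0, 0, 0.35],
    [0, 0, -0.2, 0, 0, 0, 0.35],
    [0, 0, 0, 0, 0, 0, 0],
    [0, 0, 0, 0, 0, 0, 0],
    [0, 0, 0, 0, 0, 0, 0],
    [0, 0, 0, 0, 0, 0, 0],
    [0, 0, 0, 0, 0, 0, 0],
  ],
)

```text
t: 21.9
tool_pos: [0.6216, -0.1832, 0.1593]
tool_rot: [-3.139, 0.108, 0.002]
contact_force: [-1.7, 1.2, -2.9]
opening: 0.0145
```

carry_out(
  series=[
    [0, 0, 0.12, 0, 0, 0, 0],
    [0, 0, 0.12, 0, 0, 0, 0],
    [0, 0, 0.12, 0, 0, 0, 0],
    [0, 0, 0.08, 0, 0, 0, 0],
    [0, 0, 0, 0, 0, 0, 0],
  ],
  grip_force=50,
)

```text
t: 22.4
tool_pos: [0.6219, -0.1835, 0.1713]
tool_rot: [3.14, -0.108, -0.0]
contact_force: [-3.9, 1.1, -1.9]
opening: 0.0142
```

Run:
```python
from h import *
w=shot('wrist');o=ctrl.get_obs();print(o['t'],o['tool_pos'],o['tool_rot'],o['contact_force'],o['opening'])
f=w['frame']
cv2.imwrite('pics/w14.png',f)
```

```text
22.45 [ 0.62192672 -0.18348948  0.17105668] [ 3.13961019e+00 -1.08533414e-01 -4.66902277e-04] [-4.73475731  1.77565622 -1.01327182] 0.01399816147629319
```

View pics/w14.png

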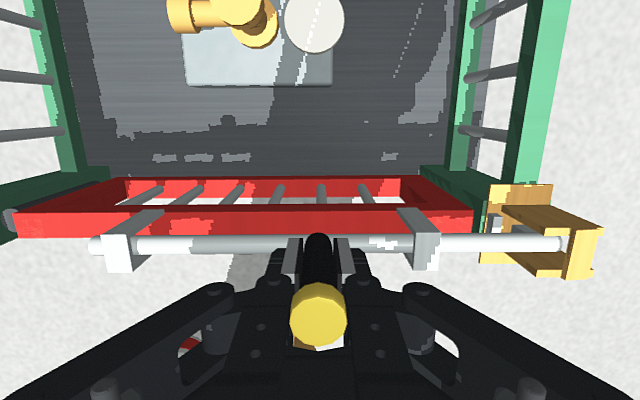

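The rod visibly rose, and the head stayed fixed relative to the hand. Now I draw the bolt.

carry_out(
  series=[
    [0.017, 0.24, 0, 0, 0, 0, 0],
    [0.017, 0.24, 0, 0, 0, 0, 0],
    [0.017, 0.24, 0, 0, 0, 0, 0],
    [0.017, 0.24, 0, 0, 0, 0, 0],
  ],
)

```text
t: 22.85
tool_pos: [0.6234, -0.1591, 0.1706]
tool_rot: [3.139, -0.109, -0.002]
contact_force: [-4.9, -1.0, -3.1]
opening: 0.0138
```

carry_out(
  series=[
    [0.017, 0.24, 0, 0, 0, 0, 0],
    [0.017, 0.24, 0, 0, 0, 0, 0],
    [0.017, 0.24, 0, 0, 0, 0, 0],
    [0.01, 0.15, 0, 0, 0, 0, 0],
    [0, 0, 0, 0, 0, 0, 0],
  ],
)

```text
t: 23.35
tool_pos: [0.6248, -0.1365, 0.1704]
tool_rot: [-3.139, 0.107, 0.003]
contact_force: [-5.1, 2.1, -2.1]
opening: 0.0142
```

Run:
```python
from h import *
w=shot('wrist');o=ctrl.get_obs();print(o['t'],o['tool_pos'],o['tool_rot'],o['contact_force'],o['opening'])
f=w['frame']
cv2.imwrite('pics/w15.png',f)
```

```text
23.4 [ 0.62479046 -0.13650758  0.17036382] [-3.13870864e+00  1.07356358e-01  2.61329754e-03] [-5.68714957  1.36609488 -2.47088327] 0.01408135585695712
```

View pics/w15.png

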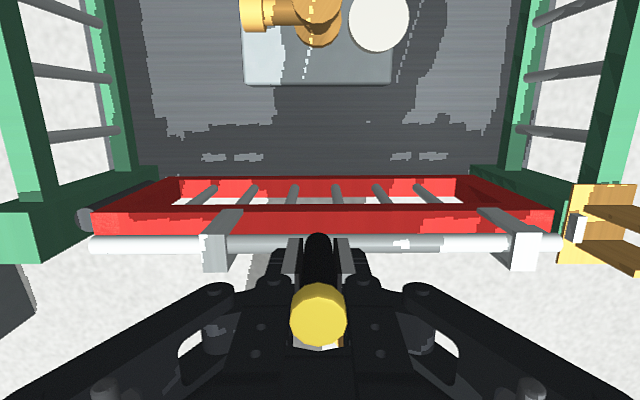

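carry_out(
  series=[
    [-0.294, 0.026, 0, 0, 0, -0.5, 0],
    [-0.292, 0.042, 0, 0, 0, -0.5, 0],
    [-0.289, 0.057, 0, 0, 0, -0.5, 0],
  ],
)

```text
t: 23.7
tool_pos: [0.6051, -0.134, 0.1717]
tool_rot: [-3.122, 0.345, -0.008]
contact_force: [2.3, 1.1, -2.0]
opening: 0.0137
```

carry_out(
  series=[
    [-0.286, 0.071, 0, 0, 0, -0.5, 0],
    [-0.282, 0.086, 0, 0, 0, -0.5, 0],
    [-0.278, 0.1, 0, 0, 0, -0.5, 0],
    [-0.272, 0.114, 0, 0, 0, -0.5, 0],
    [0, 0, 0, 0, 0, 0, 0],
    [0, 0, 0, 0, 0, 0, 0],
    [0, 0, 0, 0, 0, 0, 0],
  ],
)

```text
t: 24.4
tool_pos: [0.5766, -0.1253, 0.1714]
tool_rot: [-3.073, 0.652, -0.004]
contact_force: [2.3, -0.9, -2.5]
opening: 0.0144
```

Run:
```python
from h import *
w=shot('wrist');o=ctrl.get_obs();print(o['t'],o['tool_pos'],o['tool_rot'],o['contact_force'],o['opening'])
for n in ('bolt_knob','lever_peg','gate_hinge'): print(n,marks(w,n))
cv2.imwrite('pics/w16.png',w['frame'])
for n in('side','top'): cv2.imwrite(f'pics/{n}16.png',shot(n)['frame'])
```

```text
24.45 [ 0.57644303 -0.12531601  0.17129509] [-3.07285753  0.65250087 -0.00323686] [ 3.16187605  0.29124738 -2.37724731] 0.014079226602258164
bolt_knob [(0.83, 318.016, 287.32)]
lever_peg []
gate_hinge [(0.93, 74.624, 226.6)]
```

View pics/w16.png

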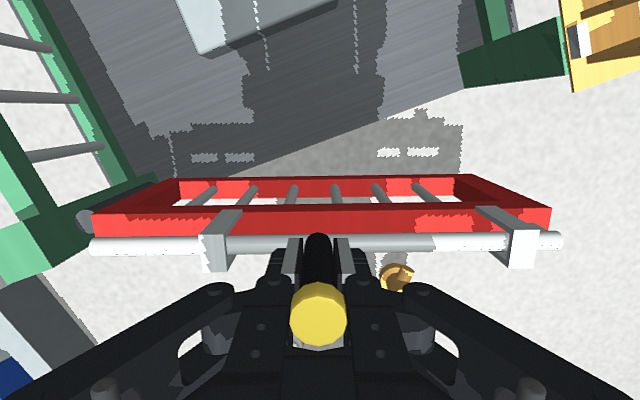

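View pics/side16.png

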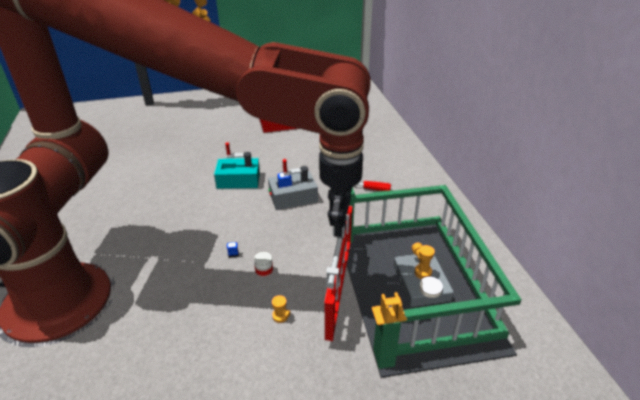

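View pics/top16.png

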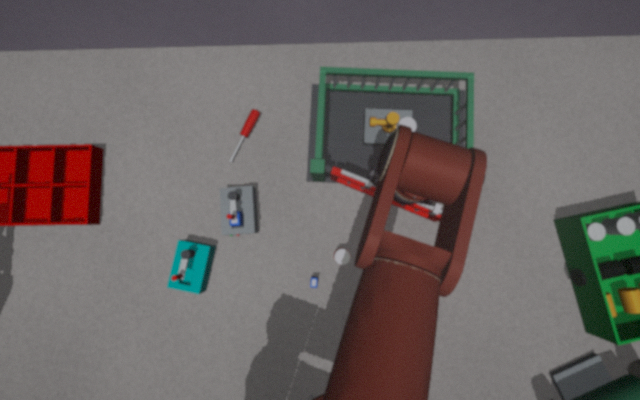

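The gate is about 0.35 rad open and held by the bolt knob. The lever is over the relay and the bystanders are in place, so I'm handing in.

Run:
```python
from h import *
o=ctrl.get_obs();print(o['t'],o['tool_pos'],o['contact_force'],o['opening'],abs(o['dq']).max())
print(ctrl.finish_job())
```

```text
24.7 [ 0.57577476 -0.12541693  0.17086385] [ 2.89346029  0.33519331 -1.88792577] 0.014063807032704151 0.0021289756112255667
the job is handed in; nothing more can be done
None
```

The guard is safe and held open, and I handed the job in at about 24.7 s; no verdict was reported.

- **Relay:** it stands in the grey box's pocket. It met the floor at the expected height and went no lower under about 10 N.
- **Lever:** it is swung shut over the relay, about 0.03 rad from fully shut by the peg's position.
- **Bolt:** I lifted it about 12 mm and drew it about 47 mm. The hand force stayed under about 7 N while lifting and drawing.
- **Gate:** it is open about 0.35 rad (20 degrees) and the gripper still holds the bolt's stem. At hand-in the gripper opening was 14 mm, a steady 3 N acted on the hand, and the arm was still.
- **Bystanders:** in the last pictures the valve, tin and screwdriver looked to be in their starting places. I did not measure them again.

One check failed on the way: the first grip on the knob closed on its 20 mm head, reading 18 mm. I opened, went about 12 mm lower and gripped the stem instead. My separate pocket estimates also disagreed by 2–3 mm, so I used the closest view for the insertion.

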